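# Zero the coffee grinder's concentric dial by feel

## Task

Zero the coffee grinder: turn only the inner knob on its top clockwise until you feel it come up against the burrs, and snug it lightly but firmly against them without forcing, leaving the outer ring as it is. Then turn only the outer ring anticlockwise until its red zero mark lines up with the black pointer line of the knob, with the knob left up against the burrs. Let go, and leave the jars and mug standing round about where they are.

Things in the scene. Friction and masses are not known exactly. Their poses are not given: they have to be found in the camera images.
- grinder: coffee grinder, grey head on a black base, fixed to the worktop; base 130 x 110 mm, head 124 x 104 mm, flat top of the head at z = 140 mm, with a round seat (33 mm radius) up to 141 mm that carries the outer ring and, on the same vertical axis, the inner knob. Origin: on the worktop, straight below that axis. x points to the back of the grinder, z up.
- inner_knob (a joint): angle of the inner knob (rad), growing clockwise seen from above; at 0 its pointer line points along the grinder's -x. Turns with a steady friction of about 0.04 N m and stays where left. Clockwise, 0.4 to 1.4 rad from its start, it meets the burrs: where cannot be seen or read and differs every time. From there the torque rises as on a spring, 3 N m per rad
- knob_grip (a point): on the axis of the round aluminium inner knob (26 mm across, 24 mm tall, from 159 to 183 mm above the worktop, all of it above the ring's top), 10 mm below its top. Snug against the burrs is 0.07 to 0.25 N m on top of its friction, kept up for 0.3 s; over 0.26 N m is forcing. Let go, it springs back a few hundredths of a rad and stays against the burrs
- knob_pointer (a point): point 24 mm out from the axis in the direction of the knob's black pointer line, at the height of the knob's top (the line itself ends at the knob's rim, 13 mm out); it turns with the knob
- outer_ring (a joint): angle of the outer ring (rad), growing clockwise seen from above; at 0 its zero mark points along the grinder's -x. Turns with a steady friction of about 0.08 N m, stays where left, has no stop in its working range; starts 0.4 to 1.6 rad clockwise of where it must end
- ring_zero (a point): point on the red zero mark of the round black outer ring (56 mm across, 18 mm tall, from 141 to 159 mm above the worktop, white graduations on top), 24 mm out from the axis, at the ring's top; it turns with the ring
- jam_jar: bystander: jam jar with red lid, 65 mm across, 82 mm tall, loose; origin under its centre
- spice_jar: bystander: glass spice jar with green cap, 46 mm across, 106 mm tall, loose; origin under its centre
- mug: bystander: white mug, 78 x 110 x 97 mm with its handle, loose; origin at the underside's centre
Not all that is in view belongs to the job. Several things have the shape of the grinder; the one meant has the colours described above.

How it is judged:
By the outcome, as a careful person would: the job done as asked, in the order asked, and still so for the second after the job is handed in, with the robot touching nothing.
It also fails if it takes over 72 s, if anything falls off the work surface, if the arm or the gripper's body presses on something with over 40 N, if the wrist force passes 120 N, or if a joint passes its speed limit or range.

## Robot

A 6-joint arm with a two-finger parallel gripper is mounted at the origin on a cart in front of the work surface, level with it; the furniture and walls round the work are solid. World frame = base frame: x ahead of the robot, y to its left, z up, the work surface at z = 0. Lengths are in mm, angles in degrees, forces in N, time in s.
With the tool pointing down it reaches from about 300 to 850 mm from the base axis. Payload 4.2 kg.
Tool frame: the origin (TCP) lies on the centre line of the jaws, within the pads' length; the fingertips stand 14 mm ahead of it and the grasp point (between the pads) lies 5 mm behind it; z points along the fingers, y is the line along which they close (so a half turn about z gives the same grasp; the last joint's range is limited). The gripper opens to 91 mm and grips with 3 to 60 N. Pads are 32 mm wide; open, the fingers measure 118 mm over their backs; the gripper's body (76 mm by 178 mm) begins 60 mm behind the grasp point.
Start: joints at [-73.167, 18.312, 89.639, -0, 72.044, -1.146], TCP at [177.491, -546.936, 227.976] pointing down, gripper open.
Joint ranges: [-177.97, 177.97], [-48.28, 115.42], [12.27, 149.76], [-77.06, 257.06], [2.81, 150.46], [-146.56, 146.56]. Speed limits (degrees/s): [147.25, 147.25, 180, 180, 180, 180].

## Interface

Orientations are given as [roll, pitch, yaw] about the fixed x, y, z axes, in that order (R = Rz(yaw) Ry(pitch) Rx(roll)).
In Python, from workcell import env gives the robot as it stands.
- The arm moves only by the tool arm_command, never from a script. Its argument "motion" is a list of rows, each an object with "offset": the shift along the tool's x, y, z in m, a list of three; "spin": the turn about the tool's z in rad. In form: [{"offset": [tx, ty, tz], "spin": spin}, ...]. A call has 1 to 5 rows; each row shifts and turns the commanded pose from where the row before left it, along the tool's axes as they then stand; what a row does not reach is not made up. A row lasts 1/8 s, in which the tool goes at most 62.5 mm and 10.7 degrees, less where a joint would pass 70% of its speed; a pose out of reach is approached as far as the arm can. A call with a gripper value outside its range is refused whole. "jaw" is the finger opening in m, from 0 to 0.0912, set as the call begins (left out, the last holds). The fingers move at their own pace and stop on an object; "newtons" is the grip in N (left out, the last holds). Time passes only in rows, so rows that do not move let the fingers close. It gives the time, the measured TCP pose, the force, the opening and the grip force at its end, in the units of the state.
- env.state(): the state, without advancing time (a new reading comes with each control period).
- env.grab_frame(name): name is "side" or "top"; returns (picture, depth): 420x560x3 uint8, blue, green, red; 420x560 float32, mm along the optical axis (not along the pixel's ray), 0 where there is no reading.
- env.camera_model(name): a dict with "fx", "fy", "cx", "cy" (pixels), "k1" (the pictures are not rectified: a ray, as slopes to the right and down, at radius r is drawn at 1 + k1 r^2 times it, then the intrinsics apply), "eye" and "rotation" of the camera in the world. Camera axes: x right, y down, z forward; pixel columns grow to the right and rows downward; lengths in mm; the calibration is good to about 2 mm. A picture is of the moment at which its call begins. camera_model takes no time and is no camera call.
- env.job_done(): hands the job in; it is judged then, once.
Trained networks look in the newest picture that a camera, given by its name, has taken for a name from the list of things; names that differ only in an ending like _2 or _b are one class to them, and where a whole thing is asked for, a point or a joint stands for the part that bears it (a point fixed in the world has none). Each returns a list of dicts, best first, with "score" (0 to 1); they miss things now and then, are a little off and sometimes report something else, mostly with a low value. They report only what shows in the picture. A call takes as long as a camera call. They do not tell look-alikes from the thing itself.
- env.boxes_of(camera, target): "bbox" ([left, top, right, bottom] in pixels, round what is visible of it).
- env.pinpoint(camera, target): "location" ([column, row] in pixels: a listed point, or the origin of a listed thing).
The state is a dict: "time_s": time; "qpos": joint angles; "qvel": joint speeds; "effort": joint torques, N m; "ee_pos": TCP position; "ee_rot": TCP orientation; "force": force on the tool from outside, world axes, zero at the start; "torque": the same for the moment, N m; "gripper_width": finger opening in mm; "gripper_force": force on a finger pad.
Only numpy, scipy, OpenCV 4.12 (cv2) and the standard library are available. Lean on these libraries where they do the work, as an engineer would, in place of code of your own. Each camera call takes 0.05 s, during which the arm holds its last target. There are 200 camera calls.

## Working session

There is one attempt and no reset: what is moved stays moved. The work goes in short steps, Python scripts to look and compute and a tool call to move; the robot and the scene stay as the last step left them, time stands still between calls to the robot, and variables do not carry over. Pictures are saved under pics/ and viewed, at most 10 in all, crops included, and the job is handed in when it is done.

Besides the shell and the picture viewer there is one more tool, called after "Request:" in YAML: its name, and indented under it one key for each argument. arm_command: Moves the arm, as the interface text tells. Its arguments: {"type":"object","properties":{"motion":{"type":"array"},"jaw":{"type":"number"},"newtons":{"type":"number"}},"required":["motion"]}

```bash
mkdir -p pics; cat > h.py <<'E'
import numpy as np,cv2,json
from workcell import env
def ray(c,px):
    m=env.camera_model(c);d=np.array([(px[0]-m['cx'])/m['fx'],(px[1]-m['cy'])/m['fy']])
    u=d.copy()
    for _ in range(20):u=d/(1+m['k1']*(u@u))
    return np.array(m['eye']),np.array(m['rotation'])@np.array([u[0],u[1],1.])
def atz(c,px,z):
    e,r=ray(c,px);return e+r*(z-e[2])/r[2]
def proj(c,p):
    m=env.camera_model(c);q=np.array(m['rotation']).T@(np.array(p)-np.array(m['eye']));u=q[:2]/q[2];u=u*(1+m['k1']*(u@u));return u[0]*m['fx']+m['cx'],u[1]*m['fy']+m['cy']
E
python3 - <<'E'
from h import *
print(env.camera_model('top'));print(env.camera_model('side'))
Z={'grinder':0,'knob_grip':173,'knob_pointer':183,'ring_zero':159,'jam_jar':0,'spice_jar':0,'mug':0}
ims=[]
for c in('top','side'):
    im,d=env.grab_frame(c);cv2.imwrite(f'pics/{c}0.png',im)
    for k,z in Z.items():
        for r in env.pinpoint(c,k)[:3]:print(c,k,round(r['score'],2),np.round(r['location'],1),np.round(atz(c,r['location'],z),1))
print(env.state())
E
```

```text
{'fx': 399.16977962644637, 'fy': 399.16977962644637, 'cx': 277.6029313118981, 'cy': 213.98531222060845, 'k1': -0.06352778960622141, 'eye': array([-330.44463875,   60.13327585, 1205.7823589 ]), 'rotation': array([-140.10932635,    0.90215314,  -95.85688282])}
{'fx': 520.2850770437473, 'fy': 520.2850770437473, 'cx': 278.84597573248004, 'cy': 207.41847782919052, 'k1': -0.09934303841435602, 'eye': array([   68.43593219, -1065.68633148,  1352.90926912]), 'rotation': array([-136.70256532,    0.75655839,  -25.06654146])}Traceback (most recent call last):
  File "<stdin>", line 8, in <module>
  File "h.py", line 9, in atz
    e,r=ray(c,px);return e+r*(z-e[2])/r[2]
                                      ~^^^
IndexError: invalid index to scalar variable.
```

View pics/top0.png

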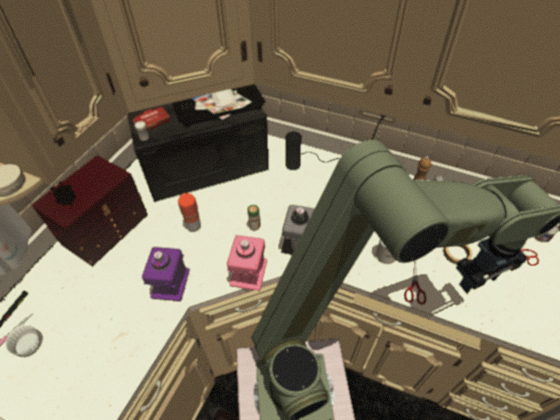

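Top view: there are three grinder shapes. Purple is at (165,272), pink at (246,260), and grey at (296,230), partly behind the arm; the grey one fits the description. The rotation is given as roll, pitch, yaw, so I'll fix the helper.

```bash
cat > h.py <<'E'
import numpy as np,cv2,json
from scipy.spatial.transform import Rotation as Ro
from workcell import env
def cam(c):
    m=env.camera_model(c);m['R']=Ro.from_euler('xyz',m['rotation'],degrees=True).as_matrix()
    return m,np.array([[m['fx'],0,m['cx']],[0,m['fy'],m['cy']],[0,0,1]]),np.array([m['k1'],0,0,0.])
def atz(c,px,z):
    m,K,D=cam(c);u=cv2.undistortPoints(np.array([[px]],float),K,D).ravel();r=m['R']@[u[0],u[1],1.]
    return m['eye']+r*(z-m['eye'][2])/r[2]
def proj(c,p):
    m,K,D=cam(c);q=m['R'].T@(np.array(p)-m['eye']);return cv2.projectPoints(q.reshape(1,3),np.zeros(3),np.zeros(3),K,D)[0].ravel()
E
python3 - <<'E'
from h import *
Z={'grinder':0,'knob_grip':173,'knob_pointer':183,'ring_zero':159,'jam_jar':0,'spice_jar':0,'mug':0}
for c in('top','side'):
    im,d=env.grab_frame(c);cv2.imwrite(f'pics/{c}1.png',im)
    for k,z in Z.items():
        for r in env.pinpoint(c,k)[:3]:print(c,k,round(r['score'],2),np.round(r['location'],1),np.round(atz(c,r['location'],z),1))
print(env.state())
E
```

```text
top grinder 0.94 [250.2 271.5] [422.6  99.1   0. ]
top grinder 0.66 [295.3 238.6] [547.1 -77.4   0. ]
top knob_grip 0.73 [391.1 256.5] [ 318.9 -343.5  173. ]
top knob_grip 0.51 [246.4 247.2] [405.3 100.2 173. ]
top knob_grip 0.47 [299.  210.9] [535.3 -85.3 173. ]
top knob_pointer 0.58 [294.1 207.7] [542.9 -69.4 183. ]
top knob_pointer 0.52 [155.9 261.4] [375.8 380.1 183. ]
top knob_pointer 0.41 [293.5 215.3] [510.  -63.1 183. ]
top ring_zero 0.75 [242.4 253. ] [394.3 114.5 159. ]
top ring_zero 0.67 [160.5 267.4] [368.3 371.2 159. ]
top ring_zero 0.53 [292.3 208.8] [559.1 -65.6 159. ]
top spice_jar 0.61 [252.2 221.5] [647.7  78.    0. ]
top mug 0.85 [390.6 255.4] [ 432.5 -410.7    0. ]
side grinder 0.79 [203.6 177.1] [401.9 364.6   0. ]
side grinder 0.65 [286.9 247.9] [538.1 -82.7   0. ]
side knob_grip 0.63 [227.3 187.1] [413.1 102.9 173. ]
side knob_grip 0.56 [284.9 216. ] [526.8 -92.8 173. ]
side knob_grip 0.41 [194.8 138.9] [396.9 385.2 173. ]
side knob_pointer 0.59 [275.8 211.9] [505.1 -73.5 183. ]
side knob_pointer 0.53 [220.4 185.5] [392.7 109.7 183. ]
side knob_pointer 0.37 [18
[... 382 characters left out ...]
 429.4 -397.2    0. ]
{'time_s': 0.9, 'qpos': array([-7.31648126e+01,  1.83089481e+01,  8.96385330e+01,  1.93088034e-03,
        7.20440279e+01, -1.14502920e+00]), 'qvel': array([-0.01535211,  0.10903683,  0.07537583,  0.06573794,  0.01119396,
       -0.01152361]), 'effort': array([-2.53512277e-03, -4.12340713e+01, -2.32231236e+01,  7.25912768e-02,
        3.78728716e-02,  1.87399860e-05]), 'ee_pos': array([ 177.51917744, -546.92665276,  228.00871558]), 'ee_rot': array([ 1.79991474e+02, -1.66687832e-03,  1.79796216e+01]), 'force': array([-0.72717639,  0.13685516,  0.3506923 ]), 'torque': array([-0.00484887, -0.00791863,  0.06241801]), 'gripper_force': 0.0, 'gripper_width': 91.16115556566774}
```

View pics/side1.png

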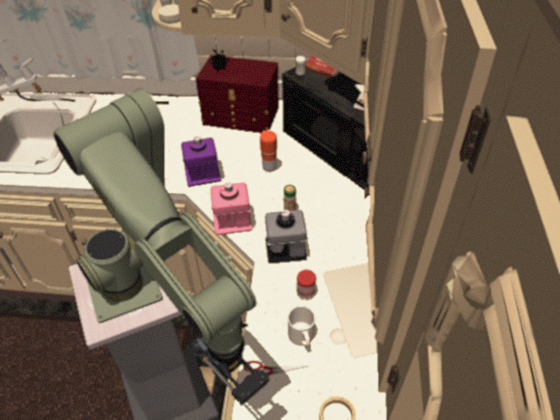

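Side view: purple (200,160), pink (231,207), grey head on black base (286,235). Grey is the one. Next I'll take a close crop from both cameras.

```bash
python3 - <<'E'
from h import *
t=cv2.imread('pics/top1.png');s=cv2.imread('pics/side1.png')
a=cv2.resize(t[190:260,265:330],None,fx=6,fy=6,interpolation=2)
b=cv2.resize(s[195:265,255:320],None,fx=6,fy=6,interpolation=2)
cv2.imwrite('pics/crop1.png',np.hstack([a,b]))
for c in('top','side'):
    for p in([530,-88,183],[530,-88,159],[530,-88,0]):print(c,p,proj(c,p))
E
```

```text
top [530, -88, 183] [300.09122446 210.0936791 ]
top [530, -88, 159] [299.89800385 214.65917432]
top [530, -88, 0] [298.73163838 242.03411379]
side [530, -88, 183] [285.15754108 212.42702714]
side [530, -88, 159] [285.19128315 217.68976906]
side [530, -88, 0] [285.39463454 249.8396257 ]
```

View pics/crop1.png

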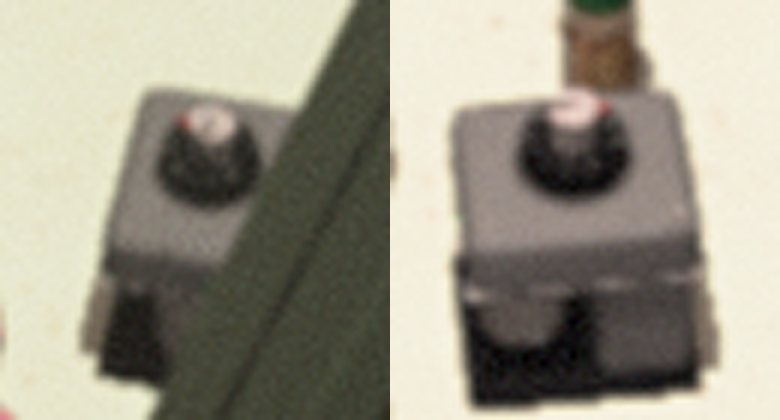

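The crop confirms a grey head on a black base, with an aluminium knob and a black ring with a red mark. Knob top is at about top (299.8,210.3) and side (286.2,212.8). The red mark is at about top (295.5,210.3) and side (290,212).

```bash
python3 - <<'E'
from h import *
t=cv2.imread('pics/top1.png').astype(int);s=cv2.imread('pics/side1.png').astype(int)
for c,im,k,(x0,x1,y0,y1) in(('top',t,(299.8,210.3),(285,310,200,225)),('side',s,(286.2,212.8),(274,298,204,228))):
    print(c,'knob top',atz(c,k,183))
    b,g,r=[im[y0:y1,x0:x1,i] for i in range(3)]
    w=np.clip(r-np.maximum(b,g)-35,0,None).astype(float);Y,X=np.mgrid[y0:y1,x0:x1]
    p=((w*X).sum()/w.sum(),(w*Y).sum()/w.sum());print(' red',p,atz(c,p,159),w.max())
    m=(r+g+b>400)&(np.hypot(X-k[0],Y-k[1])<7)
    print(' bright',X[m].mean(),Y[m].mean(),m.sum(),atz(c,(X[m].mean(),Y[m].mean()),183))
    # head top corners visible
for c,ps in(('side',[((450-390)/6+255,130/6+195),((685-390)/6+255,(95)/6+195),((700-390)/6+255,232/6+195),((462-390)/6+255,255/6+195)]),('top',[(140/6+265,90/6+190),(108/6+265,245/6+190)])):
    for p in ps:print(c,atz(c,p,140 if 1 else 0))
E
```

```text
top knob top [529.20973523 -86.90199769 183.        ]
 red (np.float64(295.38461538461536), np.float64(210.0)) [552.47880242 -75.44108756 159.        ] 8.0
 bright 300.0882352941176 207.94117647058823 68 [539.47024083 -89.30884711 183.        ]
side knob top [532.20213898 -90.7881783  183.        ]
 red (np.float64(289.9024390243902), np.float64(212.41463414634146)) [552.8399167  -74.33955466 159.        ] 17.0
 bright 285.0952380952381 211.68253968253967 63 [531.16787803 -85.11319377 183.        ]
side [481.89443888 -40.86501557 140.        ]
side [604.4082388  -72.13121398 140.        ]
side [ 568.06069674 -160.41616585  140.        ]
side [ 452.50453983 -121.72284178  140.        ]
top [594.48630386 -56.12199485 140.        ]
top [482.05481025 -24.57979482 140.        ]
```

Request:
arm_command:
  motion:
    - {"offset": [0.03,-0.02,-0.005],"spin": 0}
    - {"offset": [0.045,-0.031,-0.005],"spin": 0}
    - {"offset": [0.045,-0.031,0],"spin": 0}
    - {"offset": [0.045,-0.031,0],"spin": 0}
    - {"offset": [0.045,-0.031,0],"spin": 0}

```text
time_s: 1.52
ee_pos: [333.7, -343.8, 238.2]
ee_rot: [180.0, -0.0, 18.0]
force: [1.2, 1.1, 1.0]
gripper_width: 91.1
gripper_force: 0.0
```

```bash
python3 - <<'E'
from h import *
C=[]
for c,b in(('top',(265,190)),('side',(255,195))):
    im,_=env.grab_frame(c);cv2.imwrite(f'pics/{c}2.png',im)
    C.append(cv2.resize(im[b[1]:b[1]+50,b[0]:b[0]+55],None,fx=7,fy=7,interpolation=2))
    for k,z in(('knob_grip',173),('knob_pointer',183),('ring_zero',159)):
        for r in env.pinpoint(c,k):
            p=atz(c,r['location'],z)
            if np.hypot(p[0]-530,p[1]+88)<45:print(c,k,round(r['score'],2),np.round(r['location'],1),np.round(p,1))
cv2.imwrite('pics/crop2.png',np.hstack(C))
E
```

```text
side knob_grip 0.44 [285.4 215.3] [529.4 -90.8 173. ]
side knob_pointer 0.62 [278.4 212. ] [512.1 -77.4 183. ]
side ring_zero 0.56 [292.9 214.4] [557.6 -86.  159. ]
```

View pics/crop2.png

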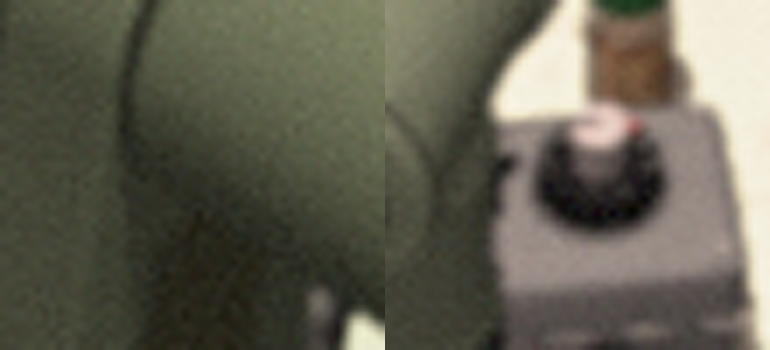

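Side crop: the knob's dark pointer faces left (about 148° world). The red mark sits to its right at (634,125) in the crop, about 31° world. The axis is near (530,-89), so I'll go over it.

Request:
arm_command:
  motion:
    - {"offset": [0.045,-0.0305,0],"spin": 0}
    - {"offset": [0.045,-0.0305,0],"spin": 0}
    - {"offset": [0.045,-0.0305,0],"spin": 0}
    - {"offset": [0.045,-0.0305,0],"spin": 0}
    - {"offset": [0.045,-0.0305,0],"spin": 0}

```text
time_s: 2.55
ee_pos: [500.6, -130.5, 237.9]
ee_rot: [180.0, -0.0, 17.9]
force: [0.9, -0.4, 0.8]
gripper_width: 91.0
gripper_force: 0.0
```

Request:
arm_command:
  motion:
    - {"offset": [0.04,-0.0295,0],"spin": -0.1}
    - {"offset": [0,0,0],"spin": -0.18}
    - {"offset": [0,0,0],"spin": -0.18}
    - {"offset": [0,0,0],"spin": -0.18}
    - {"offset": [0,0,0],"spin": -0.18}

```text
time_s: 3.18
ee_pos: [528.7, -91.6, 237.7]
ee_rot: [-180.0, 0.0, 65.2]
force: [0.1, 0.2, -0.1]
gripper_width: 91.2
gripper_force: 0.0
```

Request:
arm_command:
  motion:
    - {"offset": [0,0,0.01],"spin": -0.17}
    - {"offset": [0,0,0.015],"spin": -0.1}
    - {"offset": [0,0,0],"spin": 0}
  jaw: 0.06

```text
time_s: 3.55
ee_pos: [527.9, -91.3, 211.8]
ee_rot: [-179.8, 0.0, 80.3]
force: [-0.4, 1.0, -0.0]
gripper_width: 63.9
gripper_force: 0.0
```

Request:
arm_command:
  motion:
    - {"offset": [0.0026,0.0017,0.01],"spin": 0}
    - {"offset": [0,0,0.015],"spin": 0}
    - {"offset": [0,0,0.0098],"spin": 0}
    - {"offset": [0,0,0],"spin": 0}
  jaw: 0.05

```text
time_s: 4.05
ee_pos: [530.1, -87.8, 177.0]
ee_rot: [-179.9, 0.0, 80.4]
force: [0.2, -0.3, -0.2]
gripper_width: 50.3
gripper_force: 0.0
```

```bash
python3 - <<'E'
from h import *
im,_=env.grab_frame('side');b=(240,170)
cv2.imwrite('pics/crop3.png',cv2.resize(im[170:250,240:330],None,fx=7,fy=7,interpolation=2))
s=env.state();print(s['ee_pos'],s['force'],s['torque'],s['effort'][5],s['qpos'][5])
E
```

```text
[530.5989067  -87.87335294 177.69462431] [-0.31782158 -0.01476141  0.34094603] [-0.04579563 -0.15448705 -0.00019353] 0.0006566545016539749 -1.052115420851912
```

View pics/crop3.png

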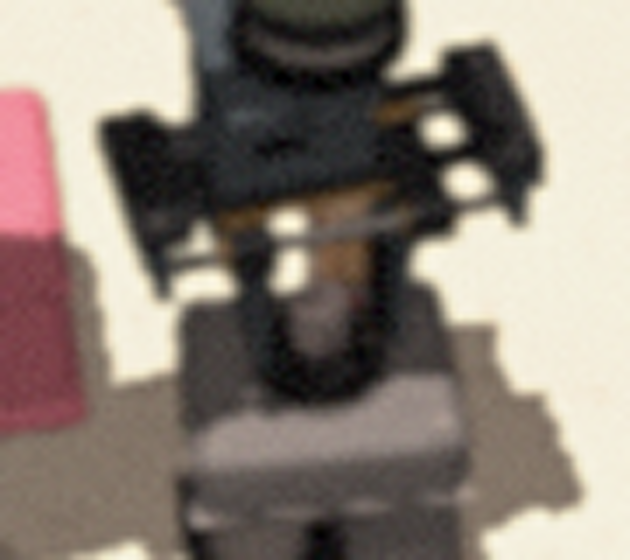

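The fingers straddle the knob: finger at about x=260, knob at 320, finger at 390 in the crop. Closing at low force first, to sense the centring.

Request:
arm_command:
  motion:
    - {"offset": [0,0,0],"spin": 0}
    - {"offset": [0,0,0],"spin": 0}
    - {"offset": [0,0,0],"spin": 0}
    - {"offset": [0,0,0],"spin": 0}
  jaw: 0.015
  newtons: 8

```text
time_s: 4.6
ee_pos: [530.0, -87.8, 178.4]
ee_rot: [-179.9, 0.0, 80.4]
force: [-3.8, 0.4, 3.7]
gripper_width: 25.5
gripper_force: 8.0
```

```bash
cat > st.py <<'E'
from h import *
F=[]
for i in range(3):
    env.grab_frame('side');s=env.state();F.append(np.r_[s['force'],s['torque'],s['effort'][5]])
print(s['time_s'],np.round(s['ee_pos'],1),np.round(s['ee_rot'],2),'q6',round(s['qpos'][5],2),'w',round(s['gripper_width'],1),round(s['gripper_force'],1))
print(np.round(np.mean(F,0),3), [round(f[5],3) for f in F],[round(f[6],3) for f in F])
E
python3 st.py
```

```text
4.75 [530.  -87.8 178.4] [-1.7992e+02  1.0000e-02  8.0430e+01] q6 -1.06 w 25.6 8.0
[-4.593  0.5    4.638  0.121  0.782 -0.005  0.005] [np.float64(-0.019), np.float64(-0.026), np.float64(0.029)] [np.float64(0.004), np.float64(0.005), np.float64(0.006)]
```

Request:
arm_command:
  motion:
    - {"offset": [0,-0.001,-0.001],"spin": 0}
    - {"offset": [0,0,0],"spin": 0.07}
    - {"offset": [0,0,0],"spin": 0.07}
    - {"offset": [0,0,0],"spin": 0}
  newtons: 20

```text
time_s: 5.25
ee_pos: [529.7, -87.7, 178.5]
ee_rot: [-180.0, 0.0, 72.5]
force: [-1.3, -0.1, -2.2]
gripper_width: 25.2
gripper_force: 20.0
```

```bash
python3 st.py
```

```text
5.4 [529.7 -87.8 178.5] [-179.97    0.     72.45] q6 6.91 w 25.2 20.0
[-1.265  0.608 -3.288  0.049  0.188 -0.039 -0.026] [np.float64(-0.019), np.float64(-0.038), np.float64(-0.059)] [np.float64(-0.006), np.float64(-0.034), np.float64(-0.038)]
```

Request:
arm_command:
  motion:
    - {"offset": [0,0,0],"spin": 0.06}
    - {"offset": [0,0,0],"spin": 0.06}
    - {"offset": [0,0,0],"spin": 0.06}
    - {"offset": [0,0,0],"spin": 0.0}
    - {"offset": [0,0,0],"spin": 0}

```text
time_s: 6.02
ee_pos: [529.5, -87.6, 178.6]
ee_rot: [-179.9, 0.0, 62.2]
force: [-1.0, 1.2, -6.0]
gripper_width: 25.4
gripper_force: 20.0
```

```bash
python3 st.py
```

```text
6.175 [529.4 -87.7 178.6] [-1.7994e+02  2.0000e-02  6.2120e+01] q6 17.24 w 25.5 20.0
[-0.694  0.935 -6.635  0.149  0.207 -0.011 -0.032] [np.float64(-0.013), np.float64(-0.021), np.float64(0.001)] [np.float64(-0.035), np.float64(-0.032), np.float64(-0.029)]
```

Request:
arm_command:
  motion:
    - {"offset": [0,0,0.0007],"spin": 0.025}
    - {"offset": [0,0,0],"spin": 0.025}
    - {"offset": [0,0,0],"spin": 0.02}
    - {"offset": [0,0,0],"spin": 0}

```text
time_s: 6.68
ee_pos: [529.4, -87.6, 178.5]
ee_rot: [-180.0, 0.0, 58.1]
force: [-4.4, 1.8, -3.0]
gripper_width: 25.7
gripper_force: 20.0
```

```bash
python3 st.py
```

```text
6.825 [529.5 -87.6 178.5] [-1.7996e+02  1.0000e-02  5.8090e+01] q6 21.28 w 25.2 20.0
[-4.474  2.481 -2.202  0.389  0.775 -0.005  0.012] [np.float64(-0.006), np.float64(0.014), np.float64(-0.021)] [np.float64(0.019), np.float64(0.01), np.float64(0.008)]
```

Request:
arm_command:
  motion:
    - {"offset": [0,0,0],"spin": 0.02}
    - {"offset": [0,0,0],"spin": 0.02}
    - {"offset": [0,0,0],"spin": 0.02}

```text
time_s: 7.2
ee_pos: [529.4, -87.6, 178.5]
ee_rot: [-179.9, 0.0, 54.6]
force: [-4.1, 3.1, -2.0]
gripper_width: 25.0
gripper_force: 20.0
```

```bash
python3 st.py
```

```text
7.35 [529.3 -87.6 178.5] [-1.7995e+02  2.0000e-02  5.4630e+01] q6 24.74 w 25.5 20.0
[-4.93   2.314 -0.974  0.466  0.871  0.053  0.066] [np.float64(0.054), np.float64(0.058), np.float64(0.048)] [np.float64(0.087), np.float64(0.081), np.float64(0.031)]
```

Request:
arm_command:
  motion:
    - {"offset": [0,-0.0009,0],"spin": 0.015}
    - {"offset": [0,0,0],"spin": 0.015}
    - {"offset": [0,0,0],"spin": 0}

```text
time_s: 7.72
ee_pos: [529.3, -87.5, 178.5]
ee_rot: [180.0, 0.0, 52.9]
force: [-2.8, -0.3, -2.5]
gripper_width: 25.2
gripper_force: 20.0
```

```bash
python3 st.py
```

```text
7.875 [529.3 -87.5 178.5] [179.95   0.    52.93] q6 26.48 w 25.4 20.0
[-2.969  0.137 -2.53   0.088  0.521  0.065  0.018] [np.float64(0.089), np.float64(0.064), np.float64(0.043)] [np.float64(0.023), np.float64(0.016), np.float64(0.014)]
```

Request:
arm_command:
  motion:
    - {"offset": [0,0,0],"spin": 0.02}
    - {"offset": [0,0,0],"spin": 0.02}
    - {"offset": [0,0,0],"spin": 0.01}

```text
time_s: 8.25
ee_pos: [529.2, -87.4, 178.5]
ee_rot: [180.0, 0.0, 50.0]
force: [-2.4, -0.6, -2.7]
gripper_width: 24.9
gripper_force: 20.0
```

```bash
python3 st.py
```

```text
8.4 [529.2 -87.5 178.5] [179.96   0.    50.06] q6 29.35 w 24.8 20.0
[-2.141 -0.97  -2.742 -0.093  0.456  0.012  0.052] [np.float64(0.038), np.float64(0.027), np.float64(-0.029)] [np.float64(0.061), np.float64(0.063), np.float64(0.033)]
```

Request:
arm_command:
  motion:
    - {"offset": [0,0,0],"spin": 0.02}
    - {"offset": [0,0,0],"spin": 0.02}
    - {"offset": [0,0,0],"spin": 0.02}

```text
time_s: 8.78
ee_pos: [529.2, -87.4, 178.5]
ee_rot: [180.0, -0.0, 46.6]
force: [-1.5, -1.3, -2.3]
gripper_width: 25.2
gripper_force: 20.0
```

```bash
python3 st.py
```

```text
8.925 [529.1 -87.4 178.5] [179.98   0.    46.62] q6 32.79 w 24.9 20.0
[-2.497 -1.084 -2.652 -0.227  0.422  0.015  0.058] [np.float64(0.013), np.float64(-0.006), np.float64(0.037)] [np.float64(0.067), np.float64(0.082), np.float64(0.024)]
```

Steady friction only so far. I'll continue.

Request:
arm_command:
  motion:
    - {"offset": [0,0,0],"spin": 0.02}
    - {"offset": [0,0,0],"spin": 0.02}
    - {"offset": [0,0,0],"spin": 0.02}

```text
time_s: 9.3
ee_pos: [529.1, -87.3, 178.5]
ee_rot: [180.0, 0.0, 43.1]
force: [-3.2, -1.6, -2.6]
gripper_width: 25.6
gripper_force: 20.0
```

```bash
python3 st.py
```

```text
9.45 [529.1 -87.3 178.5] [179.99  -0.    43.18] q6 36.23 w 25.1 20.0
[-2.063 -1.396 -2.424 -0.223  0.412  0.003  0.057] [np.float64(0.03), np.float64(-0.021), np.float64(-0.001)] [np.float64(0.067), np.float64(0.081), np.float64(0.024)]
```

Request:
arm_command:
  motion:
    - {"offset": [0,0,0],"spin": 0.02}
    - {"offset": [0,0,0],"spin": 0.02}
    - {"offset": [0,0,0],"spin": 0.02}

```text
time_s: 9.82
ee_pos: [529.0, -87.2, 178.5]
ee_rot: [-180.0, 0.0, 39.7]
force: [-2.7, -1.5, -0.2]
gripper_width: 24.9
gripper_force: 20.0
```

```bash
python3 st.py
```

```text
9.975 [529.  -87.2 178.5] [180.    -0.    39.74] q6 39.67 w 25.4 20.0
[-2.492 -1.535 -1.26  -0.22   0.459  0.018  0.058] [np.float64(0.061), np.float64(0.006), np.float64(-0.013)] [np.float64(0.067), np.float64(0.081), np.float64(0.024)]
```

Request:
arm_command:
  motion:
    - {"offset": [0,0,0],"spin": 0.02}
    - {"offset": [0,0,0],"spin": 0.02}
    - {"offset": [0,0,0],"spin": 0.02}

```text
time_s: 10.35
ee_pos: [529.0, -87.2, 178.5]
ee_rot: [-180.0, -0.0, 36.2]
force: [-3.0, -0.9, -0.4]
gripper_width: 25.2
gripper_force: 20.0
```

```bash
python3 st.py
```

```text
10.5 [529.  -87.2 178.5] [-179.99    0.     36.3 ] q6 43.1 w 25.0 20.0
[-2.903 -0.883 -0.376 -0.111  0.568  0.01   0.058] [np.float64(0.029), np.float64(-0.035), np.float64(0.036)] [np.float64(0.068), np.float64(0.082), np.float64(0.025)]
```

Request:
arm_command:
  motion:
    - {"offset": [0,0,0],"spin": 0.02}
    - {"offset": [0,0,0],"spin": 0.02}
    - {"offset": [0,0,0],"spin": 0.02}

```text
time_s: 10.88
ee_pos: [529.0, -87.1, 178.5]
ee_rot: [-180.0, 0.0, 32.8]
force: [-3.4, 0.3, 1.1]
gripper_width: 25.6
gripper_force: 20.0
```

```bash
python3 st.py
```

```text
11.025 [529.  -87.1 178.5] [-179.98    0.     32.86] q6 46.54 w 25.2 20.0
[-3.348 -0.208  0.659  0.035  0.688 -0.009  0.06 ] [np.float64(-0.017), np.float64(0.046), np.float64(-0.058)] [np.float64(0.069), np.float64(0.084), np.float64(0.026)]
```

Request:
arm_command:
  motion:
    - {"offset": [0,0,0],"spin": 0.02}
    - {"offset": [0,0,0],"spin": 0.02}
    - {"offset": [0,0,0],"spin": 0.02}

```text
time_s: 11.4
ee_pos: [528.9, -87.1, 178.5]
ee_rot: [-180.0, 0.0, 29.4]
force: [-4.0, 0.9, 0.6]
gripper_width: 25.1
gripper_force: 20.0
```

```bash
python3 st.py
```

```text
11.55 [528.9 -87.1 178.4] [-1.7997e+02  1.0000e-02  2.9430e+01] q6 49.98 w 24.6 20.0
[-4.018  1.604  1.97   0.282  0.803  0.03   0.081] [np.float64(0.049), np.float64(-0.009), np.float64(0.05)] [np.float64(0.091), np.float64(0.105), np.float64(0.047)]
```

Effort has risen by 0.02, so contact is beginning. Smaller step.

Request:
arm_command:
  motion:
    - {"offset": [0,0,0],"spin": 0.01}
    - {"offset": [0,0,0],"spin": 0.01}
    - {"offset": [0,0,0],"spin": 0.01}

```text
time_s: 11.92
ee_pos: [528.9, -87.0, 178.5]
ee_rot: [-180.0, 0.0, 27.7]
force: [-5.2, 2.1, 1.4]
gripper_width: 25.1
gripper_force: 20.0
```

```bash
python3 st.py
```

```text
12.075 [528.9 -87.  178.5] [-1.7997e+02  1.0000e-02  2.7700e+01] q6 51.7 w 25.3 20.0
[-4.954  1.756  1.944  0.401  0.869  0.089  0.122] [np.float64(0.092), np.float64(0.07), np.float64(0.103)] [np.float64(0.134), np.float64(0.13), np.float64(0.104)]
```

Request:
arm_command:
  motion:
    - {"offset": [0,0,0],"spin": 0.01}
    - {"offset": [0,0,0],"spin": 0.01}
    - {"offset": [0,0,0],"spin": 0.01}
    - {"offset": [0,0,0],"spin": 0.005}

```text
time_s: 12.58
ee_pos: [528.9, -87.0, 178.5]
ee_rot: [-180.0, 0.0, 25.7]
force: [-4.6, 1.8, 1.8]
gripper_width: 25.1
gripper_force: 20.0
```

```bash
python3 st.py
```

```text
12.725 [528.9 -87.  178.5] [-1.7997e+02  1.0000e-02  2.5720e+01] q6 53.7 w 25.1 20.0
[-4.659  2.18   1.786  0.427  0.865  0.17   0.178] [np.float64(0.212), np.float64(0.127), np.float64(0.172)] [np.float64(0.184), np.float64(0.181), np.float64(0.168)]
```

Snug at about 0.13 N m over friction. I'll hold, then release and lift.

Request:
arm_command:
  motion:
    - {"offset": [0,0,0],"spin": 0.005}
    - {"offset": [0,0,0],"spin": 0}
    - {"offset": [0,0,0],"spin": 0}
    - {"offset": [0,0,0],"spin": 0}

```text
time_s: 13.22
ee_pos: [528.8, -87.0, 178.5]
ee_rot: [-180.0, 0.0, 25.4]
force: [-4.5, 1.8, 1.3]
gripper_width: 25.3
gripper_force: 20.0
```

```bash
python3 st.py
```

```text
13.375 [528.8 -87.  178.5] [-1.7997e+02  1.0000e-02  2.5430e+01] q6 53.98 w 25.3 20.0
[-4.689  2.081  1.639  0.454  0.869  0.185  0.174] [np.float64(0.195), np.float64(0.19), np.float64(0.168)] [np.float64(0.174), np.float64(0.174), np.float64(0.174)]
```

Request:
arm_command:
  motion:
    - {"offset": [0,0,0],"spin": 0}
    - {"offset": [0,0,0],"spin": 0}
    - {"offset": [0,0,0],"spin": 0}
  jaw: 0.07

```text
time_s: 13.75
ee_pos: [529.9, -87.5, 178.7]
ee_rot: [179.9, -0.1, 25.4]
force: [0.2, -0.0, -0.2]
gripper_width: 52.3
gripper_force: 0.0
```

Request:
arm_command:
  motion:
    - {"offset": [0,0,-0.02],"spin": -0.1}
    - {"offset": [0,0,-0.03],"spin": -0.1}
    - {"offset": [0,0,0],"spin": 0}

```text
time_s: 14.12
ee_pos: [530.8, -87.7, 230.7]
ee_rot: [179.7, -0.2, 36.8]
force: [-1.1, 0.6, -0.2]
gripper_width: 70.1
gripper_force: 0.0
```

```bash
cat > look.py <<'E'
from h import *
import sys
s=env.state();print(s['time_s'],np.round(s['ee_pos'],1),np.round(s['ee_rot'],1),'q6',round(s['qpos'][5],1))
C=[]
for c in('side','top'):
    im,_=env.grab_frame(c)
    x,y=map(int,proj(c,[529,-88,165]));C.append(cv2.resize(im[y-28:y+28,x-28:x+28],(400,400),interpolation=2))
    for k,z in(('knob_grip',173),('knob_pointer',183),('ring_zero',159)):
        for r in env.pinpoint(c,k):
            p=atz(c,r['location'],z)
            if np.hypot(p[0]-529,p[1]+88)<45:print(c,k,round(r['score'],2),np.round(r['location'],1),np.round(p,1),round(np.degrees(np.arctan2(p[1]+88,p[0]-529))))
cv2.imwrite(sys.argv[1],np.hstack(C))
E
python3 look.py pics/crop4.png
```

```text
14.125 [530.8 -87.7 230.7] [179.7  -0.2  36.8] q6 42.6
side knob_grip 0.55 [284.1 212.8] [530.3 -79.6 173. ] 81
side knob_pointer 0.4 [280.7 206.3] [528.7 -58.7 183. ] 91
side ring_zero 0.75 [289.3 216.7] [543.3 -89.8 159. ] -7
top knob_grip 0.56 [301.5 209.8] [539.2 -94.4 173. ] -32
top knob_pointer 0.44 [293.7 213.2] [518.9 -64.9 183. ] 114
top ring_zero 0.63 [292.9 210. ] [553.5 -66.9 159. ] 41
```

View pics/crop4.png

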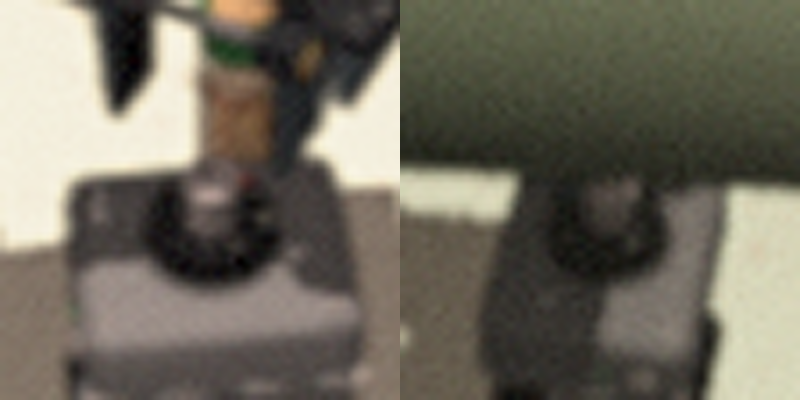

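Side crop: the red mark is unmoved at (245,182), about 31° world. By the turn made, the pointer should now be at about 97°, so the ring must turn about 65° anticlockwise. Next I'll grip the ring.

Request:
arm_command:
  motion:
    - {"offset": [-0.0007,-0.0017,0.02],"spin": 0}
    - {"offset": [0,0,0.025],"spin": 0}
    - {"offset": [0,0,0.01],"spin": 0}
    - {"offset": [0,0,0],"spin": 0}
  jaw: 0.08

```text
time_s: 15.02
ee_pos: [527.2, -86.3, 172.9]
ee_rot: [-179.9, 0.1, 36.9]
force: [0.3, 0.5, -0.1]
gripper_width: 80.0
gripper_force: 0.0
```

```bash
python3 st.py
```

```text
15.175 [528.2 -86.4 174.4] [ 1.7992e+02 -7.0000e-02  3.6880e+01] q6 42.59 w 80.3 0.0
[ 0.123 -0.276  0.113  0.009 -0.027  0.018 -0.   ] [np.float64(0.028), np.float64(0.031), np.float64(-0.006)] [np.float64(-0.0), np.float64(-0.0), np.float64(0.0)]
```

Request:
arm_command:
  motion:
    - {"offset": [0.0005,0.0009,0.008],"spin": 0}
    - {"offset": [0,0,0.0075],"spin": 0}
    - {"offset": [0,0,0],"spin": 0}

```text
time_s: 15.55
ee_pos: [527.9, -86.7, 157.1]
ee_rot: [-179.9, 0.1, 36.9]
force: [0.3, -0.2, -0.2]
gripper_width: 80.3
gripper_force: 0.0
```

Request:
arm_command:
  motion:
    - {"offset": [0,0,0],"spin": 0}
    - {"offset": [0,0,0],"spin": 0}
    - {"offset": [0,0,0],"spin": 0}
    - {"offset": [0,0,0],"spin": 0}
  jaw: 0.045
  newtons: 10

```text
time_s: 16.05
ee_pos: [528.9, -87.2, 158.2]
ee_rot: [179.9, -0.0, 36.9]
force: [1.5, -1.8, -0.3]
gripper_width: 55.1
gripper_force: 10.0
```

```bash
python3 st.py
```

```text
16.2 [528.9 -87.2 158.2] [ 1.7992e+02 -2.0000e-02  3.6890e+01] q6 42.56 w 55.0 10.0
[ 1.148 -2.779  0.281 -0.437 -0.259 -0.003  0.02 ] [np.float64(0.023), np.float64(-0.011), np.float64(-0.021)] [np.float64(0.02), np.float64(0.02), np.float64(0.02)]
```

Request:
arm_command:
  motion:
    - {"offset": [0,0,0],"spin": -0.05}
    - {"offset": [0,0,0],"spin": -0.1}
    - {"offset": [0,0,0],"spin": -0.1}
    - {"offset": [0,0,0],"spin": -0.1}
    - {"offset": [0,0,0],"spin": -0.1}
  newtons: 15

```text
time_s: 16.82
ee_pos: [529.4, -87.6, 158.2]
ee_rot: [179.8, 0.0, 62.9]
force: [3.9, -3.4, -0.9]
gripper_width: 55.2
gripper_force: 15.0
```

Request:
arm_command:
  motion:
    - {"offset": [0,0,0],"spin": -0.1}
    - {"offset": [0,0,0],"spin": -0.1}
    - {"offset": [0,0,0],"spin": -0.1}
    - {"offset": [0,0,0],"spin": -0.1}
    - {"offset": [0,0,0],"spin": -0.1}

```text
time_s: 17.45
ee_pos: [530.1, -87.8, 158.2]
ee_rot: [179.8, 0.1, 91.5]
force: [5.4, -4.4, -2.3]
gripper_width: 54.9
gripper_force: 15.0
```

```bash
python3 st.py
```

```text
17.6 [530.1 -87.8 158.2] [1.7978e+02 1.3000e-01 9.1360e+01] q6 -11.89 w 55.0 15.0
[ 4.629 -3.969 -1.709 -0.784 -0.729  0.06  -0.125] [np.float64(0.072), np.float64(0.01), np.float64(0.097)] [np.float64(-0.176), np.float64(-0.21), np.float64(0.011)]
```

Request:
arm_command:
  motion:
    - {"offset": [0,0,0],"spin": 0}
    - {"offset": [0,0,0],"spin": 0}
    - {"offset": [0,0,0],"spin": 0}
    - {"offset": [0,0,-0.03],"spin": 0}
    - {"offset": [0,0,-0.05],"spin": 0}
  jaw: 0.08

```text
time_s: 18.23
ee_pos: [527.1, -86.3, 237.2]
ee_rot: [-179.7, -0.1, 91.3]
force: [0.4, -0.2, -0.9]
gripper_width: 79.9
gripper_force: 0.0
```

Request:
arm_command:
  motion:
    - {"offset": [-0.03,-0.02,0],"spin": 0}
    - {"offset": [-0.04,-0.03,0],"spin": 0}
    - {"offset": [-0.04,-0.03,0],"spin": 0}
    - {"offset": [-0.04,-0.03,0],"spin": 0}
    - {"offset": [-0.04,-0.03,0],"spin": 0}

```text
time_s: 18.85
ee_pos: [391.7, -280.8, 238.1]
ee_rot: [180.0, -0.0, 91.3]
force: [0.5, -1.2, 0.4]
gripper_width: 79.9
gripper_force: 0.0
```

Request:
arm_command:
  motion:
    - {"offset": [-0.04,-0.03,0],"spin": 0}
    - {"offset": [-0.04,-0.03,0],"spin": 0}
    - {"offset": [-0.04,-0.03,0],"spin": 0}
    - {"offset": [-0.04,-0.03,0],"spin": 0}
    - {"offset": [-0.04,-0.03,0],"spin": 0}

```text
time_s: 19.48
ee_pos: [246.4, -484.3, 238.0]
ee_rot: [180.0, -0.0, 91.3]
force: [1.0, -0.0, 0.9]
gripper_width: 80.0
gripper_force: 0.0
```

Request:
arm_command:
  motion:
    - {"offset": [-0.04,-0.03,0],"spin": 0}
    - {"offset": [-0.03,-0.03,0],"spin": 0}
    - {"offset": [0,0,0],"spin": 0}

```text
time_s: 19.85
ee_pos: [187.2, -556.2, 237.4]
ee_rot: [-180.0, -0.0, 91.1]
force: [-0.1, 1.0, -0.5]
gripper_width: 80.0
gripper_force: 0.0
```

```bash
cat > look2.py <<'E'
from h import *
import sys
A=np.array([529.3,-87.2]);s=env.state();print(s['time_s'],np.round(s['ee_pos'],1),np.round(s['ee_rot'],1),'q6',round(s['qpos'][5],1))
C=[]
for c in('side','top'):
    ims=[]
    N={}
    for i in range(8):
        im,_=env.grab_frame(c);ims.append(im.astype(float))
        for k,z in(('knob_pointer',183),('ring_zero',159)):
            for r in env.pinpoint(c,k):
                p=atz(c,r['location'],z)[:2]-A
                if np.hypot(*p)<42:N.setdefault(k,[]).append(p);break
    for k,v in N.items():
        v=np.array(v);m=np.median(v,0);print(c,k,len(v),np.round(m,1),'ang',round(np.degrees(np.arctan2(m[1],m[0])),1),np.round(v.std(0),1))
    im=np.mean(ims,0).astype(np.float32);np.save(f'avg_{c}.npy',im)
    # rectify to overhead patch: left z=183 plane (knob), right z=159 plane (ring); up=+x world, left=+y
    o=[]
    for z in(183,159):
        g=np.linspace(32,-32,380)
        M=np.array([[proj(c,[A[0]+dx,A[1]+dy,z]) for dy in g[::19]] for dx in g[::19]],np.float32)
        M=cv2.resize(M,(380,380),interpolation=cv2.INTER_LINEAR)
        o.append(cv2.remap(im,M[...,0],M[...,1],cv2.INTER_CUBIC))
    C.append(np.hstack(o))
cv2.imwrite(sys.argv[1],cv2.resize(np.clip(np.vstack(C)*1.2,0,255).astype(np.uint8),(600,600)))
E
python3 look2.py pics/rect1.png
```

```text
19.85 [ 187.2 -556.2  237.4] [-180.    -0.    91.1] q6 -73.6
side knob_pointer 7 [ 0.6 23.5] ang 88.5 [2.8 5.3]
side ring_zero 8 [ 3.4 18.2] ang 79.4 [6.1 6.8]
top knob_pointer 8 [-0.  26.4] ang 90.1 [5.8 5.5]
top ring_zero 8 [ 9.3 29.4] ang 72.4 [4.8 6. ]
```

View pics/rect1.png

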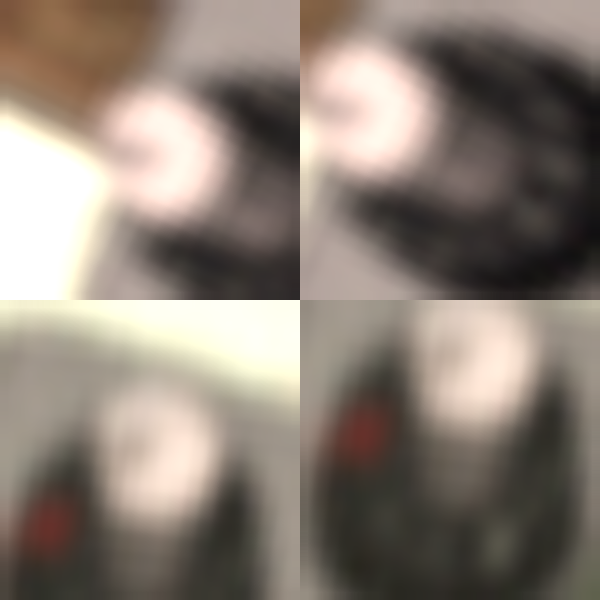

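Rectified view (up = +x, left = +y): the pointer's dark line runs left from the knob centre at about 90–97°. In the top view's ring plane the red mark is at (365,432), about 78°. I'll quantify both.

```bash
cat > q.py <<'E'
from h import *
from scipy.optimize import least_squares
A=np.array([529.3,-87.2])
def patch(im,c,z,h=34,n=137):
    g=np.linspace(h,-h,n);M=np.array([[proj(c,[A[0]+a,A[1]+b,z]) for b in g[::4]] for a in g[::4]],np.float32)
    idx=np.arange(n,dtype=np.float32)/4;J,I=np.meshgrid(idx,idx);M=cv2.remap(M,J,I,cv2.INTER_LINEAR)
    X,Y=np.meshgrid(g,g,indexing='ij');return cv2.remap(im,M[...,0],M[...,1],cv2.INTER_CUBIC),X,Y
for c in('top','side'):
    im=np.load(f'avg_{c}.npy');P,X,Y=patch(im,c,183);v=P.sum(2)
    # model: bright disc r13 with dark radial line, blurred; fit centre, angle
    ctr0=(0,0)
    def mod(p):
        x,y,a,b,f,l,sg,w=p;r=np.hypot(X-x,Y-y);d=b+f/(1+np.exp((r-13)/1.5))
        t=(X-x)*np.cos(a)+(Y-y)*np.sin(a);n=-(X-x)*np.sin(a)+(Y-y)*np.cos(a)
        return d-l*np.exp(-n**2/2/sg**2)/(1+np.exp(-(t-w)/1.))/(1+np.exp((t-12)/1.))
    best=None
    for a0 in np.radians([60,90,120]):
      for x0 in(-3,3):
        def res(p):
            m=np.hypot(X-p[0],Y-p[1])<11.5   # inside disc only
            return (mod(p)-v)*m
        cen=np.array([0.,0.])
        # centre from bright mask
        m0=(v>np.percentile(v[np.hypot(X,Y)<8],50)*.8)&(np.hypot(X,Y)<17);cen=np.array([X[m0].mean(),Y[m0].mean()])
        def res(p):return ((mod(p)-v)*np.exp(-(np.hypot(X-cen[0],Y-cen[1])/11)**6)).ravel()[::3]
        s=least_squares(res,[cen[0],cen[1],a0,300,350,150,2,0],bounds=([-8,-8,-1,0,0,0,.8,-4],[8,8,4,700,900,900,4,8]))
        if best is None or s.cost<best.cost:best=s
    print(c,'knob cen',best.x[:2].round(1),'ptr',np.degrees(best.x[2]).round(1),best.x[3:].round(1),round(best.cost),'bright cen',cen.round(1))
    P,X,Y=patch(im,c,159);red=np.clip(P[...,2]-P[...,:2].max(2)-15,0,None)*(np.hypot(X,Y)<32)*(np.hypot(X,Y)>12)
    if red.sum()>50:
        p=np.array([(red*X).sum(),(red*Y).sum()])/red.sum();k=best.x[:2]
        print(' red',p.round(1),'about A',np.degrees(np.arctan2(p[1],p[0])).round(1),'about knob cen',np.degrees(np.arctan2(*(p-k)[::-1])).round(1),np.hypot(*(p-k)).round(1),red.max())
E
python3 q.py
```

```text
top knob cen [0.8 0.2] ptr 78.8 [330.7 245.  137.3   4.    1.2] 37545 bright cen [ 2.7 -1.2]Traceback (most recent call last):
  File "q.py", line 29, in <module>
    P,X,Y=patch(im,c,159);red=np.clip(P[...,2]-P[...,:2].max(2)-15,0,None)*(np.hypot(X,Y)<32)*(np.hypot(X,Y)>12)
          ~~~~~^^^^^^^^^^
  File "q.py", line 5, in patch
    g=np.linspace(h,-h,n);M=np.array([[proj(c,[A[0]+a,A[1]+b,z]) for b in g[::4]] for a in g[::4]],np.float32)
                                       ~~~~^^^^^^^^^^^^^^^^^^^^^
  File "h.py", line 11, in proj
    m,K,D=cam(c);q=m['R'].T@(np.array(p)-m['eye']);return cv2.projectPoints(q.reshape(1,3),np.zeros(3),np.zeros(3),K,D)[0].ravel()
          ~~~^^^
  File "h.py", line 5, in cam
    m=env.camera_model(c);m['R']=Ro.from_euler('xyz',m['rotation'],degrees=True).as_matrix()
ValueError: time passes only in moves, steps and waits
```

```bash
sed -i 's/^def cam(c):/import functools\n@functools.lru_cache\ndef cam(c):/' h.py; python3 q.py
```

```text
top knob cen [0.8 0.2] ptr 78.8 [330.7 245.  137.3   4.    1.2] 37545 bright cen [ 2.7 -1.2]
 red [10.1 10.9] about A 47.2 about knob cen 48.9 14.3 28.494793
side knob cen [0.1 0.4] ptr 82.9 [3.284e+02 3.044e+02 1.405e+02 3.300e+00 2.000e-01] 55805 bright cen [-0.3  1.1]
 red [ 9.8 18.7] about A 62.3 about knob cen 62.1 20.7 14.127228
```

```bash
cat > fit.py <<'E'
from h import *
from scipy.optimize import minimize
A=np.array([529.3,-87.2]);S=5
def hom(c,z):
    w=np.float32([[-40,-40],[40,-40],[40,40],[-40,40]]);p=np.float32([proj(c,[*(A+q),z]) for q in w]);return cv2.getPerspectiveTransform(p,w)
def grid(c,z,H=11):
    x,y=np.round(proj(c,[*A,z])).astype(int);n=2*H+1
    s=(np.arange(n*S)+.5)/S-.5;U,V=np.meshgrid(s+x-H,s+y-H)
    W=cv2.perspectiveTransform(np.stack([U,V],-1).reshape(1,-1,2).astype(np.float64),hom(c,z)).reshape(n*S,n*S,2)
    return x,y,H,W
def down(m,sg):
    m=cv2.GaussianBlur(m.astype(np.float32),(0,0),sg*S);return cv2.resize(m,None,fx=1/S,fy=1/S,interpolation=cv2.INTER_AREA)
def knob(im,c):
    x,y,H,W=grid(c,183);v=im[y-H:y+H+1,x-H:x+H+1].sum(2)
    def f(p,full=False):
        cx,cy,a,sg=p;X=W[...,0]-cx;Y=W[...,1]-cy;r=np.hypot(X,Y);t=X*np.cos(a)+Y*np.sin(a);n=Y*np.cos(a)-X*np.sin(a)
        d=r<13;L=d&(abs(n)<1)&(t>0);th=((np.arctan2(Y,X)+np.pi)/(2*np.pi)*12).astype(int)%12
        B=[down(d,sg),down(L,sg)]+[down((th==k)&(r>=13),sg) for k in range(12)]
        wt=np.where(down(r<17,.3)>.5,1,0)[...,None].ravel()
        M=np.stack([b.ravel() for b in B],1)*wt[:,None];q,*_=np.linalg.lstsq(M,v.ravel()*wt,rcond=None)
        e=((M@q-v.ravel()*wt)**2).sum()
        if q[1]>0:e+=1e4
        return (e,q) if full else e
    R=[]
    for a in np.radians(np.arange(0,360,20)):
        s=minimize(f,[0,0,a,.7],method='Nelder-Mead',options=dict(initial_simplex=np.array([[0,0,a,.7],[1.5,0,a,.7],[0,1.5,a,.7],[0,0,a+.25,.7],[0,0,a,.9]]),maxiter=90))
        R.append((s.fun,*s.x))
    R.sort();return [(round(r[0]),*np.round(r[1:3],1),round(np.degrees(r[3])%360,1),round(r[4],2)) for r in R[:5]],f(R[0][1:],True)[1][:2]
def redm(im,c,k):
    x,y,H,W=grid(c,159,14);P=im[y-H:y+H+1,x-H:x+H+1];rd=P[...,2]-P[...,:2].mean(2);rel=P[...,2]/(P.sum(2)+1)
    w=down(np.ones(W.shape[:2]),.1);X=down(W[...,0],.1)-k[0];Y=down(W[...,1],.1)-k[1];r=np.hypot(X,Y)
    m=np.clip(rel-.42,0,None)*np.clip(rd,0,None)*(r<32)
    if m.sum()<1:return None
    p=np.array([(m*X).sum(),(m*Y).sum()])/m.sum();return p.round(1),np.degrees(np.arctan2(p[1],p[0])).round(1),round(float(rel.max()),2),int((m>0).sum())
if __name__=='__main__':
    S0=dict(side_start=('side',cv2.imread('pics/side1.png').astype(np.float32)),top_start=('top',(cv2.imread('pics/top1.png').astype(np.float32)+cv2.imread('pics/top0.png'))/2),side_now=('side',np.load('avg_side.npy')),top_now=('top',np.load('avg_top.npy')))
    for k,(c,im) in S0.items():
        R,q=knob(im,c);print(k,*R,q.round(),'red',redm(im,c,R[0][1:3]),sep='\n  ')
E
python3 fit.py
```

```text
side_start
  (12785, np.float64(1.2), np.float64(-0.8), np.float64(138.3), np.float64(0.83))
  (13044, np.float64(1.2), np.float64(-0.7), np.float64(136.9), np.float64(0.89))
  (13886, np.float64(1.0), np.float64(0.5), np.float64(147.6), np.float64(0.76))
  (14352, np.float64(1.2), np.float64(-1.0), np.float64(137.5), np.float64(0.88))
  (14831, np.float64(1.5), np.float64(-0.3), np.float64(140.8), np.float64(0.84))
  [ 652. -719.]
  red
  (array([18.6, 10.5]), np.float64(29.4), 0.6, 5)
top_start
  (8626, np.float64(0.3), np.float64(-0.3), np.float64(132.7), np.float64(0.77))
  (8748, np.float64(1.0), np.float64(-0.2), np.float64(138.8), np.float64(0.72))
  (8952, np.float64(-0.3), np.float64(-0.5), np.float64(129.9), np.float64(0.81))
  (9075, np.float64(-0.0), np.float64(-0.8), np.float64(128.5), np.float64(0.8))
  (9347, np.float64(-0.5), np.float64(-0.3), np.float64(132.6), np.float64(0.85))
  [ 575. -622.]
  red
  (array([21.8, 13.5]), np.float64(31.8), 0.44, 2)
side_now
  (9358, np.float64(1.2), np.float64(-0.7), np.float64(102.9), np.float64(0.98))
  (9382, np.float64(-0.4), np.float64(-2.1), np.float64(93.3), np.float64(1.07))
  (9456, np.float64(-0.4), np.float64(-2.3), np.float64(94.1), np.float64(1.08))
  (10038, np.float64(0.6), np.float64(-1.1), np.float64(99.0), np.float64(0.93))
  (10108, np.float64(1.2), np.float64(-0.7), np.float64(102.6), np.float64(0.86))
  [ 678. -902.]
  red
  None
top_now
  (4057, np.float64(-0.8), np.float64(-0.2), np.float64(71.1), np.float64(1.03))
  (4219, np.float64(0.0), np.float64(-0.3), np.float64(80.4), np.float64(0.92))
  (4225, np.float64(-0.1), np.float64(-0.3), np.float64(78.1), np.float64(0.94))
  (4302, np.float64(-1.1), np.float64(-0.1), np.float64(65.2), np.float64(1.12))
  (4371, np.float64(-0.7), np.float64(-0.5), np.float64(65.8), np.float64(1.07))
  [ 625. -945.]
  red
  (array([ 5.3, 20.2]), np.float64(75.4), 0.51, 10)
```

```bash
cat > joint.py <<'E'
import fit
from fit import *
D=np.radians(51)
ld=lambda n:cv2.imread(n).astype(np.float32)
I={'side':((ld('pics/side1.png')+ld('pics/side2.png'))/2,np.load('avg_side.npy')),'top':((ld('pics/top1.png')+ld('pics/top0.png'))/2,np.load('avg_top.npy'))}
def cost(im,G,cx,cy,a,sg,w=1.,ex=13):
    x,y,H,W=G;v=im[y-H:y+H+1,x-H:x+H+1].sum(2).ravel();X=W[...,0]-cx;Y=W[...,1]-cy;r=np.hypot(X,Y);t=X*np.cos(a)+Y*np.sin(a);n=Y*np.cos(a)-X*np.sin(a)
    d=r<13;L=d&(abs(n)<w)&(t>0);th=((np.arctan2(Y,X)+np.pi)/(2*np.pi)*12).astype(int)%12
    wt=(down(r<17,.3)>.5).ravel().astype(float)
    M=np.stack([down(b,sg).ravel() for b in [d,L]+[(th==k)&(r>=13) for k in range(12)]],1)*wt[:,None];q=np.linalg.lstsq(M,v*wt,rcond=None)[0]
    return ((M@q-v*wt)**2).sum()/wt.sum()
G={c:grid(c,183) for c in I}
tot={}
for c in I:
    p0=[.5,-.4,.85]
    for a in range(70,112,6):
        ar=np.radians(a);f=lambda p:cost(I[c][0],G[c],p[0],p[1],ar+D,p[2])+cost(I[c][1],G[c],p[0],p[1],ar,p[2])
        s=minimize(f,p0,method='Nelder-Mead',options=dict(maxiter=45,initial_simplex=[p0,[p0[0]+1,p0[1],.85],[p0[0],p0[1]+1,.85],[p0[0],p0[1],1.]]))
        r=[redm(im,c,s.x[:2]) for im in I[c]]
        print(c,a,round(s.fun,1),s.x.round(2),'red start/now',[z and (float(z[1]),z[3]) for z in r])
E
python3 joint.py
```

```text
side 70 701.7 [-0.63 -2.13  1.03] red start/now [None, None]
side 76 647.2 [ 0.19 -1.27  0.86] red start/now [None, None]
side 82 509.9 [ 0.39 -1.16  0.85] red start/now [None, None]
side 88 456.1 [ 0.76 -0.79  0.84] red start/now [None, None]
side 94 374.7 [ 1.12 -0.55  0.83] red start/now [None, None]
side 100 418.7 [ 1.16 -0.46  0.82] red start/now [None, None]
side 106 552.5 [ 1.18 -0.48  0.8 ] red start/now [None, None]
top 70 299.3 [-0.63 -0.49  0.94] red start/now [(31.1, 2), (76.0, 10)]
top 76 261.3 [-0.48 -0.48  0.91] red start/now [(31.3, 2), (76.4, 10)]
top 82 248.3 [ 0.14 -0.13  0.85] red start/now [(31.3, 2), (77.8, 10)]
top 88 280.6 [ 0.71 -0.14  0.83] red start/now [(32.0, 2), (79.4, 10)]
top 94 335.7 [ 1.02 -0.25  0.8 ] red start/now [(32.6, 2), (80.3, 10)]
top 100 437.4 [ 1.18 -0.21  0.81] red start/now [(32.7, 2), (80.7, 10)]
top 106 580.2 [1.51 0.09 0.83] red start/now [(32.6, 2), (81.5, 10)]
```

Joint fit: pointer at about 90°, red mark at about 80°, so roughly +10° still needed. I'll go back and turn the ring 0.165 rad more.

Request:
arm_command:
  motion:
    - {"offset": [0.0385,0.0292,0],"spin": 0}
    - {"offset": [0.0385,0.0292,0],"spin": 0}
    - {"offset": [0.0385,0.0292,0],"spin": 0}
    - {"offset": [0.0385,0.0292,0],"spin": 0}
    - {"offset": [0.0385,0.0292,0],"spin": 0}

```text
time_s: 22.88
ee_pos: [331.4, -357.6, 238.2]
ee_rot: [180.0, 0.0, 91.3]
force: [0.6, 0.1, -0.5]
gripper_width: 80.3
gripper_force: 0.0
```

Request:
arm_command:
  motion:
    - {"offset": [0.0385,0.0292,0],"spin": 0}
    - {"offset": [0.0385,0.0292,0],"spin": 0}
    - {"offset": [0.0385,0.0292,0],"spin": 0}
    - {"offset": [0.0385,0.0292,0],"spin": 0}
    - {"offset": [0.0385,0.0292,0],"spin": 0}

```text
time_s: 23.5
ee_pos: [473.0, -161.7, 238.2]
ee_rot: [180.0, 0.0, 91.3]
force: [0.5, -0.4, -0.5]
gripper_width: 80.3
gripper_force: 0.0
```

Request:
arm_command:
  motion:
    - {"offset": [0.0385,0.0292,0],"spin": 0}
    - {"offset": [0.0385,0.0292,0],"spin": 0}
    - {"offset": [0,0,0],"spin": 0}
    - {"offset": [0,0,0],"spin": 0}

```text
time_s: 24.0
ee_pos: [528.4, -85.0, 237.8]
ee_rot: [-180.0, 0.0, 91.3]
force: [0.1, -0.4, -0.8]
gripper_width: 80.1
gripper_force: 0.0
```

Request:
arm_command:
  motion:
    - {"offset": [-0.0022,0.0008,0.02],"spin": 0}
    - {"offset": [0,0,0.025],"spin": 0}
    - {"offset": [0,0,0.02],"spin": 0}
    - {"offset": [0,0,0],"spin": 0}

```text
time_s: 24.5
ee_pos: [527.9, -88.0, 171.8]
ee_rot: [-179.8, -0.0, 91.2]
force: [0.4, -0.5, 0.5]
gripper_width: 80.2
gripper_force: 0.0
```

```bash
python3 st.py
```

```text
24.65 [530.  -87.7 174.1] [1.7989e+02 3.0000e-02 9.1260e+01] q6 -11.87 w 80.0 0.0
[ 0.7    0.077 -0.326 -0.025 -0.101  0.029 -0.002] [np.float64(0.037), np.float64(0.021), np.float64(0.03)] [np.float64(-0.003), np.float64(-0.002), np.float64(-0.002)]
```

Request:
arm_command:
  motion:
    - {"offset": [0.0005,-0.0006,0.008],"spin": 0}
    - {"offset": [0,0,0.0073],"spin": 0}
    - {"offset": [0,0,0],"spin": 0}

```text
time_s: 25.02
ee_pos: [528.5, -86.3, 156.9]
ee_rot: [-179.9, -0.0, 91.3]
force: [0.1, 0.6, 0.4]
gripper_width: 79.8
gripper_force: 0.0
```

Request:
arm_command:
  motion:
    - {"offset": [0,0,0],"spin": 0}
    - {"offset": [0,0,0],"spin": 0}
    - {"offset": [0,0,0],"spin": 0}
    - {"offset": [0,0,0],"spin": 0}
  jaw: 0.045
  newtons: 15

```text
time_s: 25.52
ee_pos: [530.1, -86.4, 157.9]
ee_rot: [179.9, 0.0, 91.3]
force: [4.1, 0.5, -0.8]
gripper_width: 55.1
gripper_force: 15.0
```

Request:
arm_command:
  motion:
    - {"offset": [0,0,0],"spin": -0.05}
    - {"offset": [0,0,0],"spin": -0.05}
    - {"offset": [0,0,0],"spin": -0.045}
    - {"offset": [0,0,0],"spin": -0.02}
    - {"offset": [0,0,0],"spin": 0}

```text
time_s: 26.15
ee_pos: [530.1, -86.4, 157.9]
ee_rot: [179.9, 0.0, 100.8]
force: [5.7, 1.6, -0.8]
gripper_width: 55.1
gripper_force: 15.0
```

```bash
python3 st.py
```

```text
26.3 [530.1 -86.4 157.9] [1.7986e+02 4.0000e-02 1.0076e+02] q6 -21.26 w 55.1 15.0
[ 5.613  0.584 -1.497  0.114 -0.938  0.095  0.078] [np.float64(0.111), np.float64(0.071), np.float64(0.104)] [np.float64(0.077), np.float64(0.078), np.float64(0.078)]
```

Request:
arm_command:
  motion:
    - {"offset": [0,0,0],"spin": 0}
    - {"offset": [0,0,0],"spin": 0}
    - {"offset": [0,0,0],"spin": 0}
    - {"offset": [0,0,-0.03],"spin": 0}
    - {"offset": [0,0,-0.05],"spin": 0}
  jaw: 0.08

```text
time_s: 26.92
ee_pos: [527.5, -86.2, 236.8]
ee_rot: [-179.7, -0.1, 100.8]
force: [0.5, -0.4, 0.4]
gripper_width: 80.0
gripper_force: 0.0
```

Request:
arm_command:
  motion:
    - {"offset": [-0.025,-0.027,0],"spin": 0}
    - {"offset": [-0.034,-0.036,0],"spin": 0}
    - {"offset": [-0.034,-0.036,0],"spin": 0}
    - {"offset": [-0.034,-0.036,0],"spin": 0}
    - {"offset": [-0.034,-0.036,0],"spin": 0}

```text
time_s: 27.55
ee_pos: [389.7, -277.5, 237.7]
ee_rot: [-180.0, -0.0, 100.8]
force: [1.0, -0.0, 0.6]
gripper_width: 79.6
gripper_force: 0.0
```

Request:
arm_command:
  motion:
    - {"offset": [-0.034,-0.036,0],"spin": 0}
    - {"offset": [-0.034,-0.036,0],"spin": 0}
    - {"offset": [-0.034,-0.036,0],"spin": 0}
    - {"offset": [-0.034,-0.036,0],"spin": 0}
    - {"offset": [-0.034,-0.036,0],"spin": 0}

```text
time_s: 28.18
ee_pos: [244.7, -478.1, 237.7]
ee_rot: [-180.0, -0.0, 100.8]
force: [0.3, 0.8, -0.5]
gripper_width: 80.2
gripper_force: 0.0
```

Request:
arm_command:
  motion:
    - {"offset": [-0.034,-0.036,0],"spin": 0}
    - {"offset": [-0.03,-0.033,0],"spin": 0}
    - {"offset": [0,0,0],"spin": 0}

```text
time_s: 28.55
ee_pos: [188.2, -554.7, 237.0]
ee_rot: [-180.0, -0.0, 100.6]
force: [0.4, 0.2, -0.6]
gripper_width: 80.0
gripper_force: 0.0
```

```bash
cp avg_top.npy t1.npy; cp avg_side.npy s1.npy; sed -i 's/range(8)/range(7)/' look2.py; python3 look2.py pics/rect2.png; python3 - <<'E'
from fit import *
for n in('t1.npy','avg_top.npy'):
    for k in((.3,-.2),(.9,-.2)):print(n,k,redm(np.load(n),'top',k))
E
```

```text
28.55 [ 188.2 -554.7  237. ] [-180.    -0.   100.6] q6 -82.9
side knob_pointer 7 [-1.6 25.7] ang 93.5 [5.2 2.6]
side ring_zero 7 [ 4.6 17.4] ang 75.2 [4.8 3.4]
top knob_pointer 7 [-2.5 28.5] ang 95.0 [8.5 5.2]
top ring_zero 7 [ 9.1 34.4] ang 75.2 [6.7 5.2]
t1.npy (0.3, -0.2) (array([ 4.2, 20.2], dtype=float32), np.float32(78.3), 0.51, 10)
t1.npy (0.9, -0.2) (array([ 3.6, 20.2], dtype=float32), np.float32(80.0), 0.51, 10)
avg_top.npy (0.3, -0.2) (array([ 1.7, 21.5], dtype=float32), np.float32(85.4), 0.51, 10)
avg_top.npy (0.9, -0.2) (array([ 1.1, 21.5], dtype=float32), np.float32(87.0), 0.51, 10)
```

View pics/rect2.png

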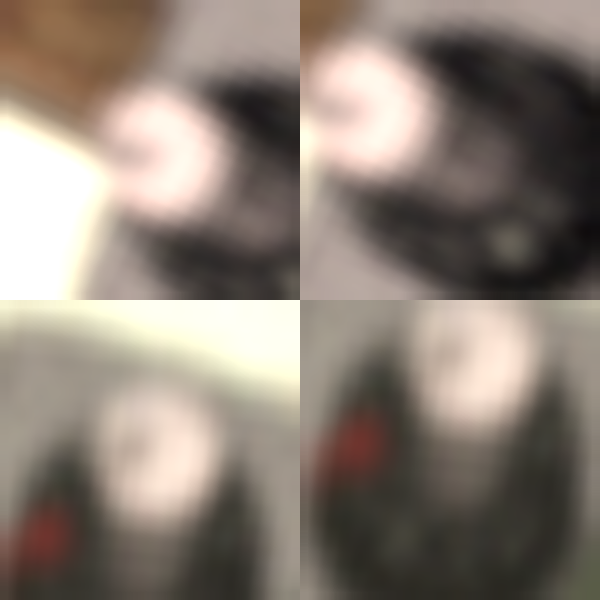

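```bash
cat > j2.py <<'E'
from fit import *
src=open('joint.py').read().split('G={c')[0];exec(src.replace('import fit\n',''))
J={'side':[(I['side'][0],1),(np.load('s1.npy'),0),(np.load('avg_side.npy'),0)],'top':[(I['top'][0],1),(np.load('t1.npy'),0),(np.load('avg_top.npy'),0)]}
def ringcost(im,G,c0,a,sg,r0,r1,w):
    x,y,H,W=G;P=im[y-H:y+H+1,x-H:x+H+1];v=(P[...,2]-P[...,:2].mean(2)).ravel();X=W[...,0]-c0[0];Y=W[...,1]-c0[1];r=np.hypot(X,Y);t=X*np.cos(a)+Y*np.sin(a);n=Y*np.cos(a)-X*np.sin(a)
    L=(abs(n)<w)&(t>r0)&(t<r1);wt=(down((r<30)&(Y>6),.3)>.5).ravel().astype(float)  # +y half
    M=np.stack([down(L,sg).ravel(),np.ones(v.size),down(X,.1).ravel(),down(Y,.1).ravel()],1)*wt[:,None];q=np.linalg.lstsq(M,v*wt,rcond=None)[0];return ((M@q-v*wt)**2).sum()/wt.sum()
G={c:grid(c,183) for c in J};tot={}
for Dd in(48,51,54):
  for c in J:
    p0=[.7,-.4,.85];row=[]
    for a in range(79,104,4):
        ar=np.radians(a);f=lambda p:sum(cost(im,G[c],p[0],p[1],ar+s*np.radians(Dd),p[2]) for im,s in J[c])
        s=minimize(f,p0,method='Nelder-Mead',options=dict(maxiter=35,initial_simplex=[p0,[p0[0]+1,p0[1],.85],[p0[0],p0[1]+1,.85],[p0[0],p0[1],1.]]))
        row.append(s.fun)
    print(Dd,c,np.round(row))
Gr=grid('top',159,14)
for r0 in(14,19):
  for k,im in(('t1',J['top'][1][0]),('now',J['top'][2][0])):
    for c0 in((.3,-.2),(.9,-.2)):
        A_=np.arange(64,112,2);e=[ringcost(im,Gr,c0,np.radians(a),.9,r0,27,1.5) for a in A_];i=int(np.argmin(e));print(r0,k,c0,A_[i],round(e[i],1),round(max(e),1))
E
python3 j2.py
```

```text
48 side [746. 753. 637. 563. 585. 515. 634.]
48 top [382. 385. 362. 450. 509. 616. 736.]
51 side [769. 746. 647. 584. 527. 608. 595.]
51 top [326. 372. 372. 458. 525. 624. 759.]
54 side [870. 750. 726. 652. 592. 609. 691.]
54 top [405. 379. 383. 475. 542. 661. 810.]
14 t1 (0.3, -0.2) 78 13.2 65.0
14 t1 (0.9, -0.2) 80 11.6 64.9
14 now (0.3, -0.2) 84 22.8 86.9
14 now (0.9, -0.2) 86 18.0 85.4
19 t1 (0.3, -0.2) 80 12.2 65.0
19 t1 (0.9, -0.2) 82 14.3 64.9
19 now (0.3, -0.2) 86 13.3 86.8
19 now (0.9, -0.2) 88 14.4 85.4
```

Top-camera fits give red at about 86–88° and pointer at about 83–90°. Side-camera and network estimates put the pointer at about 92°. All together the ring still lacks about 3°, so one small trim of 0.045 rad.

Request:
arm_command:
  motion:
    - {"offset": [0.033,0.0352,0],"spin": 0}
    - {"offset": [0.033,0.0352,0],"spin": 0}
    - {"offset": [0.033,0.0352,0],"spin": 0}
    - {"offset": [0.033,0.0352,0],"spin": 0}
    - {"offset": [0.033,0.0352,0],"spin": 0}

```text
time_s: 31.28
ee_pos: [333.1, -356.7, 237.9]
ee_rot: [180.0, 0.0, 100.8]
force: [-0.2, -1.0, -0.0]
gripper_width: 79.9
gripper_force: 0.0
```

Request:
arm_command:
  motion:
    - {"offset": [0.033,0.0352,0],"spin": 0}
    - {"offset": [0.033,0.0352,0],"spin": 0}
    - {"offset": [0.033,0.0352,0],"spin": 0}
    - {"offset": [0.033,0.0352,0],"spin": 0}
    - {"offset": [0.033,0.0352,0],"spin": 0}

```text
time_s: 31.9
ee_pos: [475.2, -161.7, 237.9]
ee_rot: [180.0, 0.0, 100.8]
force: [-0.1, -1.0, -0.6]
gripper_width: 80.0
gripper_force: 0.0
```

Request:
arm_command:
  motion:
    - {"offset": [0.033,0.0352,0],"spin": 0}
    - {"offset": [0.033,0.0352,0],"spin": 0}
    - {"offset": [0,0,0],"spin": 0}
    - {"offset": [0,0,0],"spin": 0}
    - {"offset": [0,0,0],"spin": 0}

```text
time_s: 32.52
ee_pos: [530.5, -85.9, 237.7]
ee_rot: [-180.0, 0.0, 100.7]
force: [0.8, -0.7, 0.1]
gripper_width: 80.0
gripper_force: 0.0
```

Request:
arm_command:
  motion:
    - {"offset": [-0.001,-0.0008,0.02],"spin": 0}
    - {"offset": [0,0,0.025],"spin": 0}
    - {"offset": [0,0,0.02],"spin": 0}
    - {"offset": [0,0,0],"spin": 0}
    - {"offset": [0,0,0],"spin": 0}

```text
time_s: 33.15
ee_pos: [530.9, -86.8, 173.6]
ee_rot: [179.9, 0.0, 100.7]
force: [0.5, -0.6, 0.6]
gripper_width: 79.8
gripper_force: 0.0
```

```bash
python3 st.py
```

```text
33.3 [531.1 -86.4 173.7] [1.7989e+02 5.0000e-02 1.0075e+02] q6 -21.21 w 79.8 0.0
[ 0.476  0.268 -0.479 -0.016 -0.11   0.003 -0.001] [np.float64(0.001), np.float64(-0.013), np.float64(0.02)] [np.float64(-0.001), np.float64(-0.0), np.float64(-0.0)]
```

Request:
arm_command:
  motion:
    - {"offset": [-0.0004,-0.001,0.008],"spin": 0}
    - {"offset": [0,0,0.007],"spin": 0}
    - {"offset": [0,0,0],"spin": 0}

```text
time_s: 33.67
ee_pos: [529.1, -86.6, 156.7]
ee_rot: [-179.9, -0.0, 100.8]
force: [0.1, -0.5, -0.2]
gripper_width: 79.9
gripper_force: 0.0
```

Request:
arm_command:
  motion:
    - {"offset": [0,0,0],"spin": 0}
    - {"offset": [0,0,0],"spin": 0}
    - {"offset": [0,0,0],"spin": 0}
    - {"offset": [0,0,0],"spin": 0}
  jaw: 0.045
  newtons: 15

```text
time_s: 34.17
ee_pos: [530.2, -86.7, 157.8]
ee_rot: [179.9, 0.0, 100.8]
force: [0.4, 0.7, -0.9]
gripper_width: 55.1
gripper_force: 15.0
```

Request:
arm_command:
  motion:
    - {"offset": [0,0,0],"spin": -0.025}
    - {"offset": [0,0,0],"spin": -0.02}
    - {"offset": [0,0,0],"spin": 0}
    - {"offset": [0,0,0],"spin": 0}

```text
time_s: 34.67
ee_pos: [530.2, -86.7, 157.9]
ee_rot: [179.9, 0.0, 103.4]
force: [3.0, 0.6, 0.4]
gripper_width: 55.3
gripper_force: 15.0
```

```bash
python3 st.py
```

```text
34.825 [530.2 -86.7 157.8] [1.7993e+02 2.0000e-02 1.0336e+02] q6 -23.88 w 55.2 15.0
[ 3.767  0.79   0.16   0.218 -0.736  0.086  0.078] [np.float64(0.078), np.float64(0.095), np.float64(0.085)] [np.float64(0.077), np.float64(0.078), np.float64(0.078)]
```

Request:
arm_command:
  motion:
    - {"offset": [0,0,0],"spin": 0}
    - {"offset": [0,0,0],"spin": 0}
    - {"offset": [0,0,0],"spin": 0}
    - {"offset": [0,0,-0.03],"spin": 0}
    - {"offset": [0,0,-0.05],"spin": 0}
  jaw: 0.08

```text
time_s: 35.45
ee_pos: [528.2, -86.6, 236.8]
ee_rot: [-179.7, -0.1, 103.3]
force: [0.3, -0.6, 0.0]
gripper_width: 79.7
gripper_force: 0.0
```

Request:
arm_command:
  motion:
    - {"offset": [-0.025,-0.027,0],"spin": 0}
    - {"offset": [-0.034,-0.036,0],"spin": 0}
    - {"offset": [-0.034,-0.036,0],"spin": 0}
    - {"offset": [-0.034,-0.036,0],"spin": 0}
    - {"offset": [-0.034,-0.036,0],"spin": 0}

```text
time_s: 36.08
ee_pos: [399.2, -283.9, 237.7]
ee_rot: [-180.0, -0.0, 103.4]
force: [0.5, -1.2, 0.5]
gripper_width: 80.0
gripper_force: 0.0
```

Request:
arm_command:
  motion:
    - {"offset": [-0.034,-0.036,0],"spin": 0}
    - {"offset": [-0.034,-0.036,0],"spin": 0}
    - {"offset": [-0.034,-0.036,0],"spin": 0}
    - {"offset": [-0.034,-0.036,0],"spin": 0}
    - {"offset": [-0.034,-0.036,0],"spin": 0}

```text
time_s: 36.7
ee_pos: [263.3, -490.9, 237.6]
ee_rot: [-180.0, -0.0, 103.3]
force: [1.0, 0.2, 0.6]
gripper_width: 79.8
gripper_force: 0.0
```

Request:
arm_command:
  motion:
    - {"offset": [-0.034,-0.036,0],"spin": 0}
    - {"offset": [-0.03,-0.033,0],"spin": 0}
    - {"offset": [0,0,0],"spin": 0}

```text
time_s: 37.08
ee_pos: [210.1, -569.9, 236.8]
ee_rot: [-180.0, -0.0, 103.1]
force: [0.2, 1.2, 0.0]
gripper_width: 80.2
gripper_force: 0.0
```

```bash
python3 - <<'E'
from fit import *
im=np.mean([env.grab_frame('top')[0].astype(np.float32) for _ in range(8)],0)
for k in((.3,-.2),(.9,-.2)):print(k,redm(im,'top',k))
s=np.mean([env.grab_frame('side')[0].astype(np.float32) for _ in range(4)],0)
print('side change at knob',np.abs(s-np.load('avg_side.npy'))[203:220,275:296].mean(), env.state()['time_s'])
c=cv2.resize(s[190:360,180:330],None,fx=3,fy=3,interpolation=2);cv2.imwrite('pics/final.png',c)
E
```

```text
(0.3, -0.2) (array([ 0.4, 20.5], dtype=float32), np.float32(88.9), 0.53, 11)
(0.9, -0.2) (array([-0.2, 20.5], dtype=float32), np.float32(90.6), 0.53, 11)
side change at knob 2.2654395 37.675[ WARN:0@10.965] global loadsave.cpp:1063 imwrite_ Unsupported depth image for selected encoder is fallbacked to CV_8U.
```

View pics/final.png

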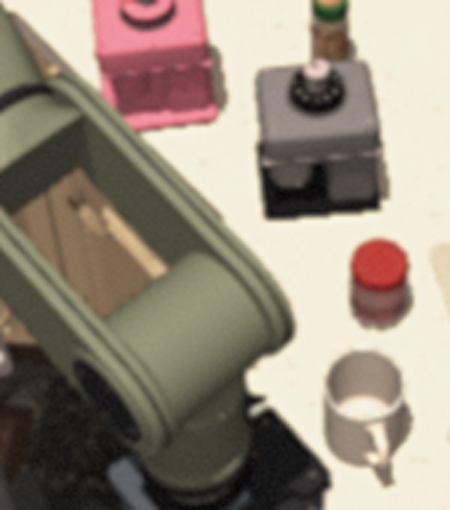

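The red mark is now at about 90°, matching the pointer estimate of about 90°. The spice jar (330,30), jam jar (380,280) and mug (365,400) in the crop still stand where they were, and the gripper is clear. Handing in.

```bash
python3 -c "
from workcell import env
print(env.job_done())"
```

```text
the job is handed in; nothing more can be done
None
```

I handed the job in at about 38 s: the knob is snug against the burrs (about 0.13 N m over its friction) and the ring's red mark lines up with the pointer within my measuring error of about 3–4°, with the gripper clear and the jars and mug standing where they were.

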